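# Chock the focus arm of a gem viewer and tighten its lock ring

### The arm

A 6-joint arm with a two-finger parallel gripper is mounted at the origin on a cart in front of the work surface, level with it; the furniture and walls round the work are solid. World frame = base frame: x ahead of the robot, y to its left, z up, the work surface at z = 0. Lengths are in m, angles in rad, forces in N, time in s.
With the tool pointing down it reaches from about 0.15 to 0.775 m from the base axis. Payload 6.1 kg.
Tool frame: the origin (TCP) lies at the very end of the fingers, on their centre line; the grasp point (between the pads) lies 19 mm behind it; z points along the fingers, y is the line along which they close (so a half turn about z gives the same grasp; the last joint's range is limited). The gripper opens to 85 mm and grips with 20 to 120 N. Pads are 22 mm wide; open, the fingers measure 114 mm over their backs; the gripper's body (76 mm by 85 mm) begins 54 mm behind the grasp point. The pads swing forward as they close: fully open they stand 13 mm farther back than shut.
Start: joints at [-1.225, 0.126, -0.04, 1.405, 0, 1.571], TCP at [0.178, -0.494, 0.231] pointing down, gripper open.
Joint ranges: [-2.72, 2.72], [-0.95, 1.95], [-1.27, 1.35], [-1.78, 2.02], [-1.46, 1.47], [-3.14, 3.14]. Speed limits (rad/s): [2.39, 2.39, 3.01, 3.14, 3.14, 3.14].

### API

Orientations are given as a unit quaternion [w, x, y, z].
In Python, from rig import bot gives the robot as it stands.
- The arm moves only by the tool carry_out, never from a script. Its argument "plan" is a list of rows, each a list of 3 entries, a list of its own where there are three numbers: the shift along the tool's x, y, z normalised to -1 to 1, where 1 is 50 cm, then the turn, a rotation vector about the tool's x, y, z normalised to -1 to 1, where 1 is 45 degrees, then the opening, from 0 (shut) to 1 (fully open). In form: [[[dx, dy, dz], [wx, wy, wz], gripper], ...]. A call has 1 to 5 rows; each row is the pose to reach, as a shift and turn from the pose commanded when the call began, along the tool's axes at that moment; what a row does not reach only later rows make up. A row lasts 1/12 s, in which the tool goes at most 41.7 mm and 7.16 degrees, less where a joint would pass 70% of its speed; a pose out of reach is approached as far as the arm can. A call with a number of a shift or a turn outside -1 to 1 is refused whole. A call with a gripper value outside its range is refused whole. The fingers move at their own pace and stop on an object; the grip force is fixed at half the most. Time passes only in rows, so rows that repeat a pose let the fingers close. It gives the time, the measured TCP pose, the force, the opening and the grip force at its end, in the units of the state.
- bot.state(): the state, without advancing time (a new reading comes with each control period).
- bot.camera(name): name is "side" or "top"; returns the picture (420x560x3 uint8, red, green, blue); there is no depth.
- bot.calibration(name): a dict with "intrinsics" (3x3 intrinsics, pixels), "R" (3x3) and "t" (3): a world point X has camera coordinates R X + t. Camera axes: x right, y down, z forward; pixel columns grow to the right and rows downward; lengths in m; the calibration is good to about 2 mm. A picture is of the moment at which its call begins. calibration takes no time and is no camera call.
- bot.close_job(): hands the job in; it is judged then, once.
Trained networks look in the newest picture that a camera, given by its name, has taken for a name from the list of things; names that differ only in an ending like _2 or _b are one class to them, and where a whole thing is asked for, a point or a joint stands for the part that bears it (a point fixed in the world has none). Each returns a list of dicts, best first, with "p" (0 to 1); they miss things now and then, are a little off and sometimes report something else, mostly with a low value. They report only what shows in the picture. A call takes as long as a camera call. They do not tell look-alikes from the thing itself.
- bot.outline_of(camera, name): "mask" (420x560 bool, what is visible of it) and "xy" ([column, row] in pixels, amid what is visible of it).
The state is a dict: "time_s": time; "q": joint angles; "qvel": joint speeds; "tau": joint torques, N m; "tool_pos": TCP position; "tool_rot": TCP orientation; "ft_force": force on the tool from outside, world axes, zero at the start; "moment": the same for the moment, N m; "grip_width": finger opening in m; "grasp_force": force on a finger pad.
Only numpy, scipy, OpenCV 4.12 (cv2) and the standard library are available. Lean on these libraries where they do the work, as an engineer would, in place of code of your own. Each camera call takes 0.05 s, during which the arm holds its last target. There are 200 camera calls.

### The job

Lock the focus of the small gem viewer. Its barrel would turn with the lock ring, so first hold the barrel still: slide the tapered wooden chock, point first, into the gap between the viewer's movable focus arm and its fixed horn until it is just snug, and let go of it there. Then turn the knurled lock ring clockwise (seen from above) until it is hard home and firmly hand-tight, about 1.5 newton metres, without letting the focus arm shift, without overtightening and without disturbing the things lying around.

Things in the scene. Friction and masses are not known exactly. Their poses are not given: they have to be found in the camera images.
- viewer: Gem viewer, fixed to the table: grey drum 84 mm across, 24 mm high (foot 92 mm across, 4 mm high), a neck 48 mm across up to 41 mm, the knurled lock ring, then the dark round eyepiece of the barrel (41 mm across, top at 79 mm). Origin on the vertical axis at table height, z up; +x is the way the horn and the focus arm point, side by side.
- horn: Fixed horn of the viewer, same origin and axes as viewer: a grey bar 12 mm wide from the drum out to x = 100 mm, heights 4 to 26 mm. Its flat inner face lies in the plane y = -7 mm and looks to +y, to the focus arm. When the ring is tight the chock bears on it with 6 to 25 N; more would strain the mechanism.
- horn_mark (a point): Point on the horn's flat inner face, at x = 90 mm, y = -7 mm, 15 mm above the table in the viewer's frame.
- focus_pad (a point): Axis of the upright round aluminium pad (14 mm diameter, heights 4 to 26 mm) at the end of the focus arm, 90 mm from the viewer's axis, 15 mm above the table. The arm is part of the barrel and turns with it. Gap from pad to horn face at the start: 10 to 16 mm. It slips if pushed sideways with over 4 N (0.4 N m); its final place must be within 3 mm of its start, 4 mm at all times.
- ring_center (a point): Centre of the knurled aluminium lock ring, on the viewer's axis 51 mm above the table. The ring is 64 mm in diameter and 18 mm high (heights 42 to 60 mm); free space beside it and down to the drum's top at 24 mm lets fingers reach round it from above. It stays where it is left.
- lock_ring (a joint): Angle of the ring on its seat washer, rad; grows clockwise seen from above (tightening). Starts at 0.2 to 0.7, turns with 0.1 N m; at 1.2 it meets the washer and takes it along by a further, unknown 0.02 to 0.24 rad at 0.25 N m (reading stays 1.2) till hard; then it drags the barrel. Tight is 1.0 to 2.5 N m: 0.4 for the barrel's friction, the rest onto the chock 90 mm from the axis.
- chock: Loose wooden chock 34 mm high, 100 mm long, 55 to 110 g, standing on the table. Origin: underside, centre of its handle block (36 mm long, x -18 to 18; 22 mm wide, y -11 to 11). It tapers from there towards its tip in -x: the face at y = -11 is straight all along, the other slopes evenly from y = +11 at x = -18 to y = -5 at x = -82 mm (1 in 4; tip 6 mm wide).
- chock_tip (a point): Middle of the chock's blunt tip: x = -82, y = -8, z = 15 mm in the chock's frame. In place, the chock stands on the table with its axes parallel to the viewer's, straight face on the horn, slope on the arm's pad, tip towards the drum and 16 to 40 mm past the pad's centre. Once snug the taper holds by friction.
- palm_stone: Bystander: polished greenish palm stone 48 x 48 x 20 mm beyond the viewer.
- gem_jar: Bystander: round gem jar 33 mm across, 22 mm high, black with a clear top, on the robot's side of the viewer.
- folding_loupe: Bystander: folded steel-cased loupe 25 x 45 x 14 mm, beyond the chock.
- gem_tweezers: Bystander: steel tweezers 167 mm long, lying at the far right of the work.
There are look-alikes about, which are no part of the job. Of the things that look like the chock, the middle-sized one is meant.

How it is judged:
By the outcome, as a careful person would: the job done as asked, in the order asked, and still so for the second after the job is handed in, with the robot touching nothing.
It also fails if it takes over 72 s, if anything falls off the work surface, if the arm or the gripper's body presses on something with over 40 N, if the wrist force passes 120 N, or if a joint passes its speed limit or range.

## Working session

There is one attempt and no reset: what is moved stays moved. The work goes in short steps, Python scripts to look and compute and a tool call to move; the robot and the scene stay as the last step left them, time stands still between calls to the robot, and variables do not carry over. Pictures are saved under pics/ and viewed, at most 10 in all, crops included, and the job is handed in when it is done.

Besides the shell and the picture viewer there is one more tool, called after "Request:" as a command line: name --argument value ..., lists and objects as JSON in quotes. carry_out: Moves the arm, as the interface text tells. Its arguments: {"type":"object","properties":{"plan":{"type":"array"}},"required":["plan"]}

```bash
mkdir -p pics; ls
python3 - <<'E'
from rig import bot
import cv2,numpy as np
for c in("top","side"):
    im=bot.camera(c); cv2.imwrite(f"pics/{c}0.png",im[:,:,::-1])
    k=bot.calibration(c); print(c,np.round(k["intrinsics"],1).tolist(),np.round(k["R"],3).tolist(),np.round(k["t"],3).tolist(), (-k["R"].T@k["t"]).round(3))
    for n in("viewer","horn","focus_pad","lock_ring","chock","palm_stone","gem_jar","folding_loupe","gem_tweezers"):
        print(n,[(round(d["p"],2),np.round(d["xy"]).tolist(),int(d["mask"].sum())) for d in bot.outline_of(c,n)])
print(bot.state())
E
```

```text
pics
top [[531.8, 0.0, 282.8], [0.0, 531.8, 208.6], [0.0, 0.0, 1.0]] [[-0.017, -1.0, -0.004], [-0.981, 0.018, -0.195], [0.195, 0.001, -0.981]] [-0.079, 0.554, 1.028] [ 0.341 -0.09   1.116]
viewer [(0.56, [225.0, 222.0], 1736), (0.51, [317.0, 121.0], 202), (0.26, [359.0, 257.0], 470)]
horn [(0.5, [251.0, 232.0], 194)]
focus_pad [(0.67, [219.0, 219.0], 969), (0.25, [299.0, 123.0], 103)]
lock_ring [(0.71, [224.0, 220.0], 403), (0.39, [300.0, 123.0], 57)]
chock [(0.95, [360.0, 254.0], 463), (0.91, [308.0, 310.0], 857), (0.6, [405.0, 222.0], 204), (0.15, [252.0, 232.0], 189)]
palm_stone [(0.64, [190.0, 165.0], 318)]
gem_jar [(0.6, [214.0, 290.0], 196), (0.58, [360.0, 256.0], 522)]
folding_loupe [(0.53, [361.0, 172.0], 194)]
gem_tweezers [(0.49, [316.0, 121.0], 136)]
side [[442.5, 0.0, 293.3], [0.0, 442.5, 203.9], [0.0, 0.0, 1.0]] [[0.951, 0.307, -0.017], [0.199, -0.658, -0.726], [-0.234, 0.688, -0.687]] [-0.501, -0.117, 1.238] [ 0.791 -0.775  0.757]
viewer [(0.84, [300.0, 185.0], 1189)]
horn [(0.43, [281.0, 197.0], 174)]
focus_pad [(0.69, [304.0, 172.0], 529)]
lock_ring [(0.57, [301.0, 17
[... 337 characters left out ...]
s': 1.0, 'q': array([-1.22501292e+00,  1.25787462e-01, -3.95643320e-02,  1.40541491e+00,
       -2.35321779e-06,  1.57081523e+00]), 'qvel': array([ 9.21792821e-05,  7.36021003e-04, -1.55445535e-03, -6.08190421e-04,
        1.31523412e-03, -1.65898042e-03]), 'tau': array([-1.65655601e-04, -4.35720098e+01,  3.53092861e+01,  1.46184484e-03,
       -7.66174503e-05,  2.31408919e-06]), 'tool_pos': array([ 0.17793688, -0.49391805,  0.23131746]), 'tool_rot': array([1.47931763e-05, 9.85093047e-01, 1.72022346e-01, 1.38913580e-06]), 'ft_force': array([-1.07582665, -0.29622852,  0.42310029]), 'moment': array([-0.04515215, -0.00810152,  0.05240111]), 'grasp_force': 0.0, 'grip_width': 0.08546385347804532}
```

Run:
```python
import cv2
a=cv2.imread("pics/top0.png")[130:350,160:440]; cv2.imwrite("pics/top0c.png",cv2.resize(a,(763,600),interpolation=cv2.INTER_CUBIC))
a=cv2.imread("pics/side0.png")[120:330,160:440]; cv2.imwrite("pics/side0c.png",cv2.resize(a,(800,600),interpolation=cv2.INTER_CUBIC))
```

```text
(no output)
```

View pics/top0c.png

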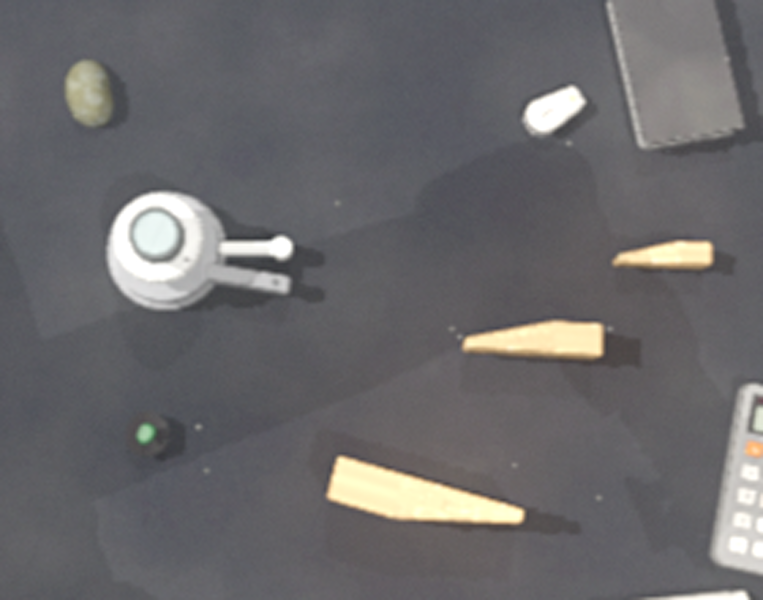

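View pics/side0c.png

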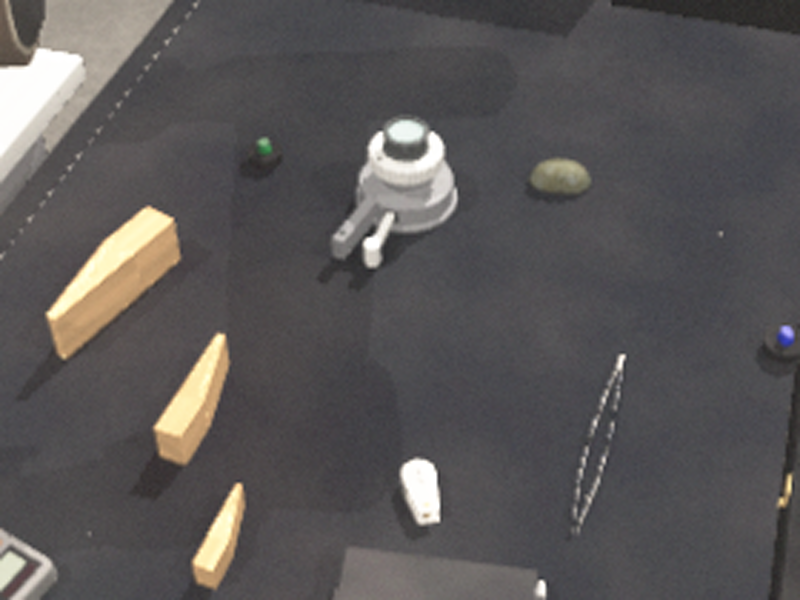

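The top view shows the viewer near px (218,218) with its horn and arm pointing right (pad at about (263,220), horn below it). The middle-sized chock is at (360,254), with its tip at about (331,256) facing the viewer. The side view agrees. Next I'll fit models to both views.

```bash
cat > fit.py <<'E'
import cv2,numpy as np
from rig import bot
from scipy.optimize import minimize
S=4
def proj(c,P):
    k=bot.calibration(c); X=np.asarray(P)@k["R"].T+k["t"]; u=X@k["intrinsics"].T; return u[:,:2]/u[:,2:]
def hull(img,c,P):
    h=cv2.convexHull((proj(c,P)*S+S/2).astype(np.float32)).round().astype(np.int32); cv2.fillConvexPoly(img,h,1)
def tf(x,y,a,P):
    P=np.asarray(P,float); return np.c_[x+P[:,0]*np.cos(a)-P[:,1]*np.sin(a),y+P[:,0]*np.sin(a)+P[:,1]*np.cos(a),P[:,2]]
def prism(poly,z0,z1): return [(x,y,z) for x,y in poly for z in(z0,z1)]
def cyl(r,z0,z1,cx=0,cy=0):
    t=np.linspace(0,2*np.pi,40,endpoint=False); return prism(np.c_[cx+r*np.cos(t),cy+r*np.sin(t)],z0,z1)
def chock_parts(p):
    return [tf(p[0],p[1],p[2],prism(q,0,.034)) for q in ([(-.018,-.011),(.018,-.011),(.018,.011),(-.018,.011)],[(-.018,-.011),(-.018,.011),(-.082,-.005),(-.082,-.011)])]
def viewer_parts(p):
    L=[cyl(.046,0,.004),cyl(.042,0,.024),cyl(.024,.02,.042),cyl(.032,.042,.06),cyl(.0205,.06,.079),prism([(.03,-.019),(.1,-.019),(.1,-.007),(.03,-.007)],.004,.026)]
    out=[tf(p[0],p[1],p[2],q) for q in L]
    a=p[2]+p[3]
    return out+[tf(p[0],p[1],a,cyl(.007,.004,.026,.09)),tf(p[0],p[1],a,prism([(.03,-.004),(.09,-.004),(.09,.004),(.03,.004)],.012,.022))]
def cost(p,parts,masks):
    s=0
    for c,m in masks.items():
        im=np.zeros(m.shape,np.uint8)
        for q in parts(p): hull(im,c,q)
        s+=(im!=m).sum()/m.sum()
    return s
def up(m): 
    return (cv2.resize(m.astype(np.float32),None,fx=S,fy=S,interpolation=cv2.INTER_LINEAR)>.5).astype(np.uint8)
def fit(p0,parts,masks,st):
    for _ in range(3):
        n=len(p0); sim=np.vstack([p0]+[np.array(p0)+np.eye(n)[i]*st[i] for i in range(n)])
        r=minimize(cost,p0,(parts,masks),method="Nelder-Mead",options=dict(initial_simplex=sim,maxiter=250,xatol=1e-5,fatol=1e-5)); p0=r.x; st=np.array(st)/2
    return r.x,r.fun
def wood(im,box):
    h=cv2.cvtColor(im,cv2.COLOR_RGB2HSV); m=(h[...,1]>65)&(h[...,2]>95)&(h[...,0]<30); o=np.zeros_like(m); a,b,c,d=box; o[b:d,a:c]=m[b:d,a:c]; return o
def grey(im,box,th=100):
    g=im.mean(2)>th; o=np.zeros(g.shape,np.uint8); a,b,c,d=box; o[b:d,a:c]=g[b:d,a:c]
    return cv2.morphologyEx(o,cv2.MORPH_CLOSE,np.ones((3,3),np.uint8))
def fillbig(o):
    cs,_=cv2.findContours(o,cv2.RETR_EXTERNAL,cv2.CHAIN_APPROX_NONE); z=np.zeros_like(o); cv2.drawContours(z,[max(cs,key=cv2.contourArea)],-1,1,-1); return z
def ground(c,uv,z):
    k=bot.calibration(c); d=k["R"].T@np.linalg.inv(k["intrinsics"])@np.array([*uv,1.]); o=-k["R"].T@k["t"]; return o+d*(z-o[2])/d[2]
E
cat > m1.py <<'E'
from fit import *
t=cv2.imread("pics/top0.png")[:,:,::-1]; s=cv2.imread("pics/side0.png")[:,:,::-1]
cm=dict(top=up(wood(t,(320,240,390,270))),side=up(wood(s,(205,230,245,285))))
g=ground("top",(365,254),.034); print("chock guess",g)
for m in (cm,dict(top=cm["top"]),dict(side=cm["side"])):
    pc,f=fit([g[0],g[1],-1.6],chock_parts,m,[.01,.01,.1]); print("chock",pc.round(4),f)
    if m is cm: PC=pc
g=ground("top",(217,216),.079); print("viewer guess",g)
vm=dict(top=up(fillbig(grey(t,(190,190,272,250),95))),side=up(fillbig(grey(s,(270,155,330,220),85))))
for m in (vm,dict(top=vm["top"]),dict(side=vm["side"])):
    pv,f=fit([g[0],g[1],-1.65,.05],viewer_parts,m,[.01,.01,.1,.05]); print("viewer",pv.round(4),f)
    if m is vm: PV=pv
out=[]
for c,im,b in(("top",t,(190,180,400,290)),("side",s,(200,150,340,290))):
    im=cv2.resize(im,None,fx=S,fy=S)[:,:,::-1].copy()
    for P,parts in((PC,chock_parts),(PV,viewer_parts)):
        for q in parts(P): cv2.polylines(im,[cv2.convexHull((proj(c,q)*S+S/2).astype(np.float32)).round().astype(np.int32)],True,(0,0,255),1)
    out.append(im[b[1]*S:b[3]*S,b[0]*S:b[2]*S])
h=600; w=[cv2.resize(o,(400,int(400*o.shape[0]/o.shape[1]))) for o in out]
H=max(o.shape[0] for o in w); w=[cv2.copyMakeBorder(o,0,H-o.shape[0],0,0,cv2.BORDER_CONSTANT) for o in w]
cv2.imwrite("pics/fit0.png",np.hstack(w))
E
python3 m1.py
```

```text
chock guess [ 0.45923939 -0.25509652  0.034     ]
chock [ 0.459  -0.2688 -1.6552] 0.7211038756865492
chock [ 0.4596 -0.2685 -1.6725] 0.5492749334122522
chock [ 0.4576 -0.2685 -1.6475] 0.09478913219789133
viewer guess [0.5351045  0.04139855 0.079     ]Traceback (most recent call last):
  File "m1.py", line 11, in <module>
    pv,f=fit([g[0],g[1],-1.65,.05],viewer_parts,m,[.01,.01,.1,.05]); print("viewer",pv.round(4),f)
         ~~~^^^^^^^^^^^^^^^^^^^^^^^^^^^^^^^^^^^^^^^^^^^^^^^^^^^^^^^
  File "fit.py", line 33, in fit
    r=minimize(cost,p0,(parts,masks),method="Nelder-Mead",options=dict(initial_simplex=sim,maxiter=250,xatol=1e-5,fatol=1e-5)); p0=r.x; st=np.array(st)/2
    res = _minimize_neldermead(fun, x0, args, callback, bounds=bounds,
                               **options)
    fxr = func(xr)
    fx = function(np.copy(x), *(wrapper_args + args))
  File "fit.py", line 25, in cost
    for q in parts(p): hull(im,c,q)
                       ~~~~^^^^^^^^
  File "fit.py", line 8, in hull
    h=cv2.convexHull((proj(c,P)*S+S/2).astype(np.float32)).round().astype(np.int32); cv2.fillConvexPoly(img,h,1)
                      ~~~~^^^^^
  File "fit.py", line 6, in proj
    k=bot.calibration(c); X=np.asarray(P)@k["R"].T+k["t"]; u=X@k["intrinsics"].T; return u[:,:2]/u[:,2:]
ValueError: time passes only in moves, steps and waits
```

```bash
sed -i 's/^S=4/S=4\nCAL={c:bot.calibration(c) for c in("top","side")}/; s/k=bot.calibration(c)/k=CAL[c]/' fit.py
sed -i 's/up(wood(t,(320,240,390,270)))/up(fillbig(grey(t,(320,240,390,270),105)))/' m1.py; python3 m1.py
```

```text
chock guess [ 0.45923939 -0.25509652  0.034     ]
chock [ 0.4602 -0.2699 -1.6404] 0.3625397348440762
chock [ 0.4613 -0.2668 -1.6465] 0.14547525367570927
chock [ 0.4576 -0.2685 -1.6475] 0.09478913219789133
viewer guess [0.5351045  0.04139855 0.079     ]
viewer [ 0.5365  0.0438 -1.749   0.15  ] 0.6231960689031936
viewer [ 0.5385  0.0468 -1.7569  0.1655] 0.5471476824920247
viewer [ 0.5354  0.0431 -1.7548  0.1508] 0.05382538253825383
```

View pics/fit0.png

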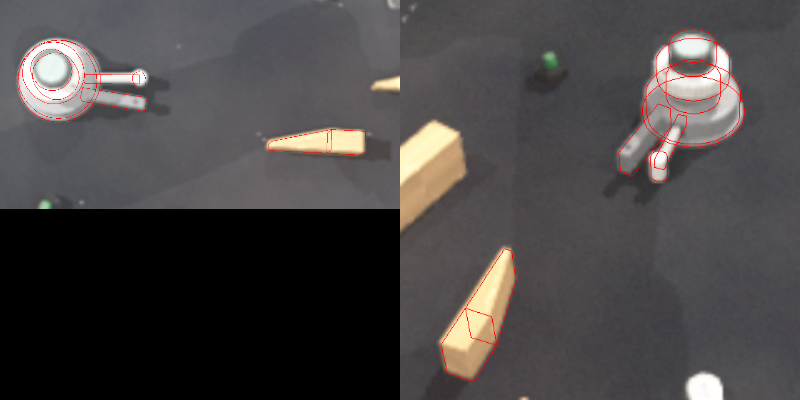

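The overlays follow the edges of the chock and viewer in both views. Pad-to-horn gap comes out at about 13.5 mm, which is plausible. Averaged poses: chock (0.459,-0.268, yaw -1.647) and viewer (0.537,0.045, yaw -1.755).

```bash
cat > go.py <<'E'
import sys,numpy as np
from rig import bot
from scipy.spatial.transform import Rotation as R
def rot(s): return R.from_quat(np.roll(s["tool_rot"],-1))
def show():
    s=bot.state(); r=rot(s).as_matrix()
    print("t %.2f pos %s yaw_y %.2f tilt %.2f q1 %.2f q6 %.2f F %s M %s grip %.4f %.1f"%(s["time_s"],s["tool_pos"].round(4),np.degrees(np.arctan2(r[1,1],r[0,1])),np.degrees(np.arccos(-r[2,2])),s["q"][0],s["q"][5],s["ft_force"].round(2),s["moment"].round(3),s["grip_width"],s["grasp_force"]))
def to(x,y,z,yaw):
    s=bot.state(); r=rot(s); yaw=np.radians(yaw)
    ty=np.array([np.cos(yaw),np.sin(yaw),0]); tz=np.array([0,0,-1.]); T=R.from_matrix(np.c_[np.cross(ty,tz),ty,tz])
    print("shift",(r.inv().apply(np.array([x,y,z])-s["tool_pos"])/.5).round(4).tolist(),"turn",((r.inv()*T).as_rotvec()/(np.pi/4)).round(4).tolist())
if __name__=="__main__":
    show()
    if len(sys.argv)>4: to(*map(float,sys.argv[1:5]))
E
python3 go.py .459 -.268 .10 -4.4
```

```text
t 1.00 pos [ 0.1779 -0.4939  0.2313] yaw_y -70.19 tilt 0.00 q1 -1.23 q6 1.57 F [-1.08 -0.3   0.42] M [-0.045 -0.008  0.052] grip 0.0855 0.0
shift [0.682, -0.2346, 0.2626] turn [0.0, 0.0, -1.462]
```

Request:
carry_out --plan '[[[0.682,-0.235,0.2],[0,0,-0.8],0.6],[[0.682,-0.235,0.2],[0,0,-0.8],0.6],[[0.682,-0.235,0.2],[0,0,-0.8],0.6],[[0.682,-0.235,0.2],[0,0,-0.8],0.6],[[0.682,-0.235,0.2],[0,0,-0.8],0.6]]'

```text
time_s: 1.42
tool_pos: [0.3354, -0.3668, 0.1753]
tool_rot: [0.0, 0.883, 0.469, 0.0]
ft_force: [-0.2, -0.6, 0.6]
grip_width: 0.0515
grasp_force: 0.0
```

```bash
python3 go.py .459 -.268 .08 -4.4
```

```text
t 1.42 pos [ 0.3354 -0.3668  0.1753] yaw_y -34.07 tilt 0.04 q1 -0.83 q6 1.34 F [-0.17 -0.6   0.55] M [ 0.001 -0.017  0.003] grip 0.0515 0.0
shift [0.3022, 0.094, 0.1907] turn [0.0007, 0.0003, -0.6593]
```

Request:
carry_out --plan '[[[0.302,0.094,0.19],[0,0,-0.66],0.6],[[0.302,0.094,0.19],[0,0,-0.66],0.6],[[0.302,0.094,0.19],[0,0,-0.66],0.6],[[0.302,0.094,0.19],[0,0,-0.66],0.6],[[0.302,0.094,0.19],[0,0,-0.66],0.6]]'

```text
time_s: 1.83
tool_pos: [0.4599, -0.2668, 0.0778]
tool_rot: [-0.001, 0.732, 0.681, 0.0]
ft_force: [-0.5, 0.8, 0.3]
grip_width: 0.0511
grasp_force: 0.0
```

```bash
python3 go.py .459 -.268 .010 -4.4
```

```text
t 1.83 pos [ 0.4599 -0.2668  0.0778] yaw_y -4.19 tilt 0.16 q1 -0.53 q6 1.12 F [-0.46  0.8   0.32] M [0.015 0.006 0.031] grip 0.0511 0.0
shift [-0.0029, -0.0015, 0.1356] turn [-0.0023, -0.0027, 0.0046]
```

Down, then close.

Request:
carry_out --plan '[[[-0.001,-0.001,0.08],[0,0,0],0.6],[[-0.001,-0.001,0.136],[0,0,0],0.6],[[-0.001,-0.001,0.136],[0,0,0],0.6],[[-0.001,-0.001,0.136],[0,0,0],0],[[-0.001,-0.001,0.136],[0,0,0],0]]'

```text
time_s: 2.25
tool_pos: [0.4585, -0.271, 0.0141]
tool_rot: [0.001, 0.735, 0.678, 0.0]
ft_force: [-0.3, 0.7, 0.8]
grip_width: 0.0278
grasp_force: 0.0
```

Request:
carry_out --plan '[[[0,0,0],[0,0,0],0],[[0,0,0],[0,0,0],0],[[0,0,0],[0,0,0],0],[[0,0,0],[0,0,0],0]]'

```text
time_s: 2.58
tool_pos: [0.4591, -0.2716, 0.0149]
tool_rot: [0.002, 0.736, 0.677, 0.0]
ft_force: [-0.6, 1.1, 6.6]
grip_width: 0.0205
grasp_force: 60.9
```

```bash
cat > m2.py <<'E'
from fit import *
import sys
n=sys.argv[1]; g=[float(v) for v in sys.argv[2:5]]
for c in("top","side"):
    im=bot.camera(c); cv2.imwrite(f"pics/{c}{n}.png",im[:,:,::-1])
    a=np.vstack([proj(c,q) for q in chock_parts(g)]); lo=(a.min(0)-14).astype(int); hi=(a.max(0)+14).astype(int)
    m=dict([(c,up(fillbig(wood(im,(*lo,*hi)).astype(np.uint8))))]); print(c,m[c].sum()/16,[round(float(v),4) for v in fit(g,chock_parts,m,[.005,.005,.05])[0]])
E
python3 go.py .459 -.268 .02 -4.4; python3 m2.py 1 .459 -.268 -1.647
```

```text
t 2.58 pos [ 0.4591 -0.2716  0.0149] yaw_y -4.71 tilt 0.23 q1 -0.53 q6 1.12 F [-0.56  1.07  6.58] M [ 0.018  0.206 -0.007] grip 0.0205 60.9
shift [0.007, -0.0008, -0.0102] turn [0.0046, 0.0025, -0.0068]
top 348.75 [0.4613, -0.2425, -1.6223]
side 174.75 [0.4594, -0.2859, -1.0106]
```

Request:
carry_out --plan '[[[0,0,-0.02],[0,0,0],0],[[0,0,-0.04],[0,0,0],0],[[0,0,-0.04],[0,0,0],0],[[0,0,-0.04],[0,0,0],0],[[0,0,-0.04],[0,0,0],0]]'

```text
time_s: 3.1
tool_pos: [0.4579, -0.2704, 0.0328]
tool_rot: [0.0, 0.735, 0.678, 0.0]
ft_force: [0.1, -0.0, -1.3]
grip_width: 0.0207
grasp_force: 59.9
```

```bash
python3 go.py .459 -.268 .02 -4.4
python3 - <<'E'
from fit import *
a=bot.camera("side")[200:320,170:330,::-1]; b=bot.camera("top")[210:300,300:420,::-1]
cv2.imwrite("pics/lift.png",np.hstack([cv2.resize(a,(400,300),interpolation=3),cv2.resize(b,(400,300),interpolation=3)]))
E
```

```text
t 3.10 pos [ 0.4579 -0.2704  0.0328] yaw_y -4.68 tilt 0.02 q1 -0.53 q6 1.12 F [ 0.1  -0.04 -1.29] M [ 0.016 -0.019  0.016] grip 0.0207 59.9
shift [0.005, 0.0018, 0.0256] turn [0.0004, 0.0002, -0.0061]
```

View pics/lift.png

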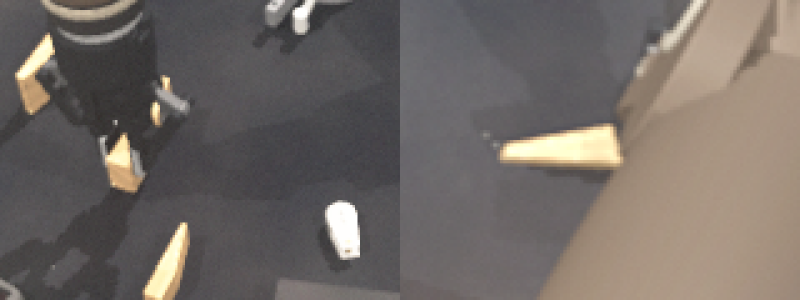

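```bash
python3 go.py .5058 -.1566 .033 -10.5
```

```text
t 3.20 pos [ 0.4576 -0.2702  0.0322] yaw_y -4.68 tilt 0.04 q1 -0.53 q6 1.12 F [-0.38 -0.07 -1.13] M [-0.012  0.017 -0.008] grip 0.0204 59.9
shift [0.2344, 0.0776, -0.0015] turn [-0.0009, -0.0004, 0.1294]
```

Request:
carry_out --plan '[[[0.08,0.026,0],[0,0,0.06],0],[[0.16,0.052,0],[0,0,0.129],0],[[0.234,0.0776,0],[0,0,0.129],0],[[0.234,0.0776,0],[0,0,0.129],0],[[0.234,0.0776,0],[0,0,0.129],0]]'

```text
time_s: 3.62
tool_pos: [0.5064, -0.1549, 0.0321]
tool_rot: [-0.0, 0.767, 0.641, -0.0]
ft_force: [1.2, 0.1, -1.3]
grip_width: 0.0204
grasp_force: 59.9
```

```bash
python3 go.py .5058 -.1566 .016 -10.5
python3 - <<'E'
from fit import *
t=bot.camera("top");s=bot.camera("side")
out=[]
for c,im,b in(("top",t,(190,180,340,290)),("side",s,(220,150,330,290))):
    im=cv2.resize(im,None,fx=S,fy=S)[:,:,::-1].copy()
    for q in viewer_parts([.537,.045,-1.755,.151])+chock_parts([.5058+.182*.004,-.1566+.983*.004,-1.754]):
        q=np.array(q); q[:,2]+=0
        cv2.polylines(im,[cv2.convexHull((proj(c,q)*S+S/2).astype(np.float32)).round().astype(np.int32)],True,(0,0,255),1)
    o=im[b[1]*S:b[3]*S,b[0]*S:b[2]*S]; out.append(cv2.resize(o,(int(400*o.shape[1]/o.shape[0])//1,400)))
o=np.hstack(out); cv2.imwrite("pics/pre.png",cv2.resize(o,(800,int(800*o.shape[0]/o.shape[1]))))
E
```

```text
t 3.62 pos [ 0.5064 -0.1549  0.0321] yaw_y -10.25 tilt 0.05 q1 -0.30 q6 1.45 F [ 1.19  0.13 -1.34] M [0.023 0.027 0.001] grip 0.0204 59.9
shift [-0.0035, -0.0006, 0.0322] turn [-0.0012, -0.0001, 0.0057]
```

View pics/pre.png

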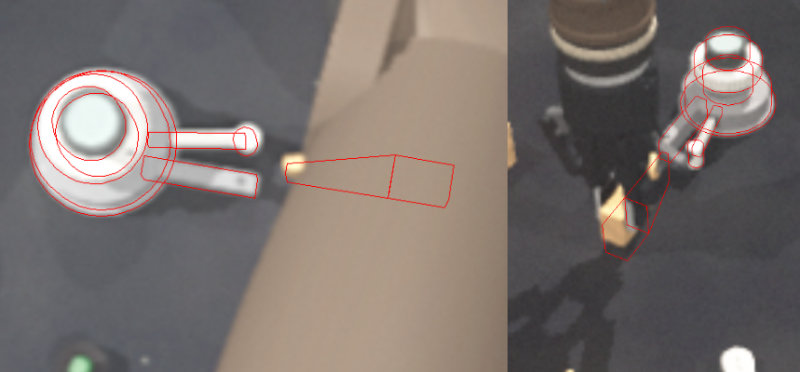

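Request:
carry_out --plan '[[[0,0,0.032],[0,0,0.005],0],[[0,0,0.032],[0,0,0.005],0],[[0.02,0,0.032],[0,0,0.005],0],[[0.05,0,0.032],[0,0,0.005],0],[[0.05,0,0.032],[0,0,0.005],0]]'

```text
time_s: 4.13
tool_pos: [0.5104, -0.1312, 0.0168]
tool_rot: [-0.001, 0.77, 0.638, 0.0]
ft_force: [-0.5, 0.1, -1.5]
grip_width: 0.0206
grasp_force: 59.9
```

Request:
carry_out --plan '[[[0,-0.002,0],[0,0,0],0],[[0,-0.002,0],[0,0,0],0],[[0,-0.002,0],[0,0,0],0]]'

```text
time_s: 4.38
tool_pos: [0.5094, -0.1326, 0.0168]
tool_rot: [0.0, 0.77, 0.638, -0.0]
ft_force: [0.1, 0.2, -0.4]
grip_width: 0.0207
grasp_force: 59.9
```

```bash
cat >> go.py <<'E'
def vf(v=(.537,.045,-1.755)):
    s=bot.state(); c,n=np.cos(v[2]),np.sin(v[2]); A=np.array([[c,n],[-n,c]])
    print("viewer frame: tcp",(A@(s["tool_pos"][:2]-v[:2])*1e3).round(2),"F",(A@s["ft_force"][:2]).round(2))
if __name__=="__main__": vf()
E
python3 go.py
```

```text
t 4.38 pos [ 0.5094 -0.1326  0.0168] yaw_y -10.74 tilt 0.01 q1 -0.25 q6 1.50 F [ 0.09  0.19 -0.37] M [-0.028 -0.    -0.035] grip 0.0207 59.9
viewer frame: tcp [179.64   5.43] F [-0.2   0.05]
```

Request:
carry_out --plan '[[[0.01,0,0.003],[0,0,0],0],[[0.01,-0.002,0.003],[0,0,0],0],[[0.01,-0.002,0.003],[0,0,0],0]]'

```text
time_s: 4.63
tool_pos: [0.5093, -0.127, 0.015]
tool_rot: [-0.0, 0.77, 0.638, -0.0]
ft_force: [0.3, -0.1, -1.0]
grip_width: 0.0208
grasp_force: 59.9
```

Request:
carry_out --plan '[[[0,-0.001,0],[0,0,0],0],[[0,-0.001,0],[0,0,0],0],[[0,-0.001,0],[0,0,0],0]]'

```text
time_s: 4.88
tool_pos: [0.5091, -0.1271, 0.0151]
tool_rot: [0.0, 0.77, 0.638, 0.0]
ft_force: [-0.4, 0.5, -1.5]
grip_width: 0.0209
grasp_force: 59.9
```

```bash
python3 go.py
```

```text
t 4.88 pos [ 0.5091 -0.1271  0.0151] yaw_y -10.71 tilt 0.00 q1 -0.24 q6 1.51 F [-0.36  0.53 -1.49] M [ 0.002 -0.027  0.024] grip 0.0209 59.9
viewer frame: tcp [174.25   4.1 ] F [-0.45 -0.45]
```

Request:
carry_out --plan '[[[0,-0.001,0],[0,0,0],0],[[0,-0.001,0],[0,0,0],0]]'

```text
time_s: 5.05
tool_pos: [0.5085, -0.1269, 0.0151]
tool_rot: [-0.0, 0.77, 0.638, -0.0]
ft_force: [0.4, -0.2, -1.7]
grip_width: 0.0208
grasp_force: 59.9
```

Request:
carry_out --plan '[[[0,-0.001,0],[0,0,0],0],[[0,-0.001,0],[0,0,0],0]]'

```text
time_s: 5.22
tool_pos: [0.5082, -0.1269, 0.0152]
tool_rot: [0.0, 0.77, 0.638, 0.0]
ft_force: [1.9, -0.0, -1.0]
grip_width: 0.0207
grasp_force: 59.9
```

Request:
carry_out --plan '[[[0,-0.001,0],[0,0,0],0],[[0,-0.001,0],[0,0,0],0]]'

```text
time_s: 5.38
tool_pos: [0.5081, -0.1268, 0.0153]
tool_rot: [0.0, 0.77, 0.638, 0.0]
ft_force: [2.0, -0.6, -1.3]
grip_width: 0.0209
grasp_force: 59.8
```

```bash
python3 go.py
```

```text
t 5.38 pos [ 0.5081 -0.1268  0.0153] yaw_y -10.72 tilt 0.06 q1 -0.24 q6 1.51 F [ 1.98 -0.65 -1.26] M [-0.182 -0.419 -0.172] grip 0.0209 59.8
viewer frame: tcp [174.24   3.04] F [0.27 2.06]
```

Request:
carry_out --plan '[[[0.008,0.001,0],[0,0,0],0],[[0.016,0.001,0],[0,0,0],0],[[0.016,0.001,0],[0,0,0],0]]'

```text
time_s: 5.63
tool_pos: [0.5099, -0.1183, 0.0152]
tool_rot: [-0.0, 0.77, 0.638, 0.0]
ft_force: [1.9, 0.2, -1.3]
grip_width: 0.0202
grasp_force: 59.9
```

Request:
carry_out --plan '[[[0.008,0,0],[0,0,0],0],[[0.012,0,0],[0,0,0],0],[[0.012,0,0],[0,0,0],0]]'

```text
time_s: 5.88
tool_pos: [0.511, -0.1125, 0.0152]
tool_rot: [0.0, 0.77, 0.638, 0.0]
ft_force: [2.5, 0.7, -1.6]
grip_width: 0.0206
grasp_force: 59.9
```

```bash
python3 go.py
```

```text
t 5.88 pos [ 0.511  -0.1125  0.0152] yaw_y -10.68 tilt 0.03 q1 -0.22 q6 1.54 F [ 2.53  0.71 -1.63] M [ 0.122 -0.486 -0.235] grip 0.0206 59.9
viewer frame: tcp [159.62   3.29] F [-1.16  2.36]
```

Request:
carry_out --plan '[[[0,0,0],[0,0,0.012],0],[[0,0,0],[0,0,0.012],0],[[0,0,0],[0,0,0.012],0]]'

```text
time_s: 6.13
tool_pos: [0.5103, -0.113, 0.015]
tool_rot: [-0.0, 0.773, 0.634, -0.0]
ft_force: [-0.3, -0.1, -1.1]
grip_width: 0.021
grasp_force: 59.9
```

```bash
python3 go.py
```

```text
t 6.13 pos [ 0.5103 -0.113   0.015 ] yaw_y -11.24 tilt 0.05 q1 -0.22 q6 1.55 F [-0.26 -0.13 -1.14] M [-0.011  0.004 -0.007] grip 0.0210 59.9
viewer frame: tcp [160.18   2.68] F [ 0.18 -0.23]
```

Request:
carry_out --plan '[[[0,-0.0015,0],[0,0,0],0],[[0,-0.0015,0],[0,0,0],0],[[0,-0.0015,0],[0,0,0],0]]'

```text
time_s: 6.38
tool_pos: [0.5102, -0.113, 0.0152]
tool_rot: [0.0, 0.773, 0.634, 0.0]
ft_force: [1.8, 0.1, -1.9]
grip_width: 0.0206
grasp_force: 59.8
```

```bash
python3 go.py
```

```text
t 6.38 pos [ 0.5102 -0.113   0.0152] yaw_y -11.25 tilt 0.03 q1 -0.22 q6 1.55 F [ 1.83  0.13 -1.9 ] M [-0.026 -0.432 -0.132] grip 0.0206 59.8
viewer frame: tcp [160.21   2.56] F [-0.46  1.77]
```

Request:
carry_out --plan '[[[0.008,0.0005,0],[0,0,0],0],[[0.012,0.0005,0],[0,0,0],0],[[0.012,0.0005,0],[0,0,0],0]]'

```text
time_s: 6.63
tool_pos: [0.5115, -0.1066, 0.0152]
tool_rot: [-0.0, 0.773, 0.635, 0.0]
ft_force: [1.2, -0.3, -2.0]
grip_width: 0.0209
grasp_force: 59.9
```

Request:
carry_out --plan '[[[0.004,0,0],[0,0,0],0],[[0.004,0,0],[0,0,0],0]]'

```text
time_s: 6.8
tool_pos: [0.5119, -0.1048, 0.0152]
tool_rot: [-0.0, 0.773, 0.635, 0.0]
ft_force: [1.1, 0.4, -1.4]
grip_width: 0.0204
grasp_force: 59.9
```

```bash
python3 go.py
```

```text
t 6.80 pos [ 0.5119 -0.1048  0.0152] yaw_y -11.23 tilt 0.01 q1 -0.20 q6 1.56 F [ 1.14  0.39 -1.37] M [ 0.015 -0.292 -0.026] grip 0.0204 59.9
viewer frame: tcp [151.86   2.75] F [-0.59  1.05]
```

Request:
carry_out --plan '[[[0.004,0,0],[0,0,0],0],[[0.004,0,0],[0,0,0],0]]'

```text
time_s: 6.97
tool_pos: [0.5122, -0.1029, 0.0152]
tool_rot: [-0.0, 0.773, 0.634, 0.0]
ft_force: [1.4, 0.3, -1.5]
grip_width: 0.021
grasp_force: 59.9
```

Request:
carry_out --plan '[[[0.004,0,0],[0,0,0],0],[[0.004,0,0],[0,0,0],0]]'

```text
time_s: 7.13
tool_pos: [0.5126, -0.101, 0.0151]
tool_rot: [-0.0, 0.773, 0.634, 0.0]
ft_force: [1.0, -0.6, -1.5]
grip_width: 0.0206
grasp_force: 59.9
```

```bash
python3 go.py
```

```text
t 7.13 pos [ 0.5126 -0.101   0.0151] yaw_y -11.24 tilt 0.01 q1 -0.19 q6 1.57 F [ 0.95 -0.56 -1.51] M [-0.032 -0.226 -0.089] grip 0.0206 59.9
viewer frame: tcp [147.96   2.76] F [0.38 1.04]
```

Request:
carry_out --plan '[[[0.003,0,0],[0,0,0],0],[[0.003,0,0],[0,0,0],0]]'

```text
time_s: 7.3
tool_pos: [0.5129, -0.0995, 0.0151]
tool_rot: [-0.0, 0.773, 0.634, 0.0]
ft_force: [1.7, -0.5, -1.2]
grip_width: 0.021
grasp_force: 59.9
```

Request:
carry_out --plan '[[[0.003,0,0],[0,0,0],0],[[0.003,0,0],[0,0,0],0]]'

```text
time_s: 7.47
tool_pos: [0.5132, -0.0981, 0.0151]
tool_rot: [-0.0, 0.773, 0.634, 0.0]
ft_force: [1.1, -0.5, -1.1]
grip_width: 0.0207
grasp_force: 59.9
```

```bash
python3 go.py
python3 - <<'E'
from fit import *
t=bot.camera("top");s=bot.camera("side")
cv2.imwrite("pics/ins.png",np.hstack([cv2.resize(t[195:255,190:290,::-1],(480,288),interpolation=3),cv2.resize(s[150:240,250:330,::-1],(256,288),interpolation=3)]))
E
```

```text
t 7.47 pos [ 0.5132 -0.0981  0.0151] yaw_y -11.24 tilt 0.01 q1 -0.19 q6 1.58 F [ 1.1  -0.47 -1.08] M [-0.037 -0.303 -0.055] grip 0.0207 59.9
viewer frame: tcp [145.02   2.78] F [0.26 1.17]
```

View pics/ins.png

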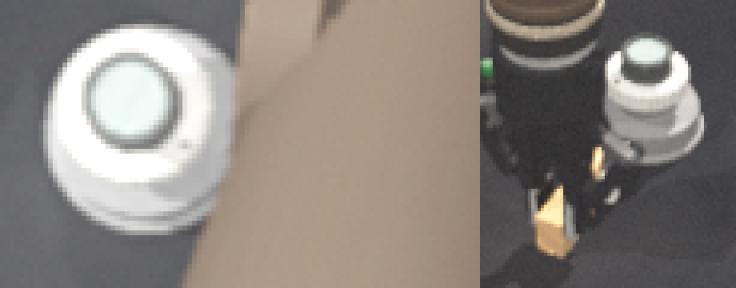

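The arm hides the gap in both views: only the drum, near (95,130) of the crop, and the handle, near (555,235), show. I'll go on by force.

Request:
carry_out --plan '[[[0.003,0,0],[0,0,0],0],[[0.003,0,0],[0,0,0],0]]'

```text
time_s: 7.73
tool_pos: [0.5135, -0.0967, 0.0151]
tool_rot: [-0.0, 0.773, 0.634, 0.0]
ft_force: [1.1, -0.4, -2.1]
grip_width: 0.0209
grasp_force: 59.9
```

Request:
carry_out --plan '[[[0.002,0,0],[0,0,0],0],[[0.002,0,0],[0,0,0],0]]'

```text
time_s: 7.9
tool_pos: [0.5137, -0.0957, 0.0151]
tool_rot: [-0.0, 0.773, 0.634, 0.0]
ft_force: [1.1, -0.0, -1.8]
grip_width: 0.0207
grasp_force: 59.9
```

Request:
carry_out --plan '[[[0,0,0],[0,0,0],0]]'

```text
time_s: 7.98
tool_pos: [0.5137, -0.0957, 0.0151]
tool_rot: [-0.0, 0.773, 0.634, 0.0]
ft_force: [1.4, -0.1, -0.4]
grip_width: 0.0206
grasp_force: 59.9
```

```bash
python3 go.py
```

```text
t 7.98 pos [ 0.5137 -0.0957  0.0151] yaw_y -11.24 tilt 0.01 q1 -0.18 q6 1.58 F [ 1.39 -0.09 -0.42] M [-0.108 -0.258 -0.05 ] grip 0.0206 59.9
viewer frame: tcp [142.59   2.84] F [-0.17  1.39]
```

Request:
carry_out --plan '[[[0.003,0,0],[0,0,0],0],[[0.003,0,0],[0,0,0],0]]'

```text
time_s: 8.15
tool_pos: [0.514, -0.0942, 0.0151]
tool_rot: [0.0, 0.773, 0.634, -0.0]
ft_force: [1.7, -0.4, -1.1]
grip_width: 0.021
grasp_force: 59.9
```

Request:
carry_out --plan '[[[0.002,0,0],[0,0,0],0],[[0.002,0,0],[0,0,0],0]]'

```text
time_s: 8.32
tool_pos: [0.514, -0.0939, 0.0152]
tool_rot: [0.0, 0.773, 0.634, -0.001]
ft_force: [-0.4, -4.5, -0.8]
grip_width: 0.0207
grasp_force: 59.9
```

Request:
carry_out --plan '[[[0,0,0],[0,0,0],0]]'

```text
time_s: 8.4
tool_pos: [0.514, -0.0939, 0.0152]
tool_rot: [0.0, 0.773, 0.634, -0.0]
ft_force: [0.5, -4.9, -1.2]
grip_width: 0.021
grasp_force: 59.9
```

```bash
python3 go.py
```

```text
t 8.40 pos [ 0.514  -0.0939  0.0152] yaw_y -11.27 tilt 0.07 q1 -0.18 q6 1.59 F [ 0.5  -4.9  -1.17] M [-0.983 -0.054 -0.006] grip 0.0210 59.9
viewer frame: tcp [140.74   2.84] F [4.73 1.39]
```

Request:
carry_out --plan '[[[0,0,0],[0,0,0],0.5],[[0,0,0],[0,0,0],0.5],[[0,0,0],[0,0,0],0.5],[[0,0,0],[0,0,0],0.5],[[0,0,0],[0,0,0],0.5]]'

```text
time_s: 8.82
tool_pos: [0.5141, -0.0931, 0.0151]
tool_rot: [-0.0, 0.773, 0.634, 0.0]
ft_force: [0.4, 0.0, 0.3]
grip_width: 0.0427
grasp_force: 0.0
```

Request:
carry_out --plan '[[[0,0,-0.06],[0,0,0],0.5],[[0,0,-0.14],[0,0,0],0.5],[[0,0,-0.22],[0,0,0],0.5],[[-0.1,0,-0.28],[0,0,0],0.5],[[-0.2,0,-0.28],[0,0,0],0.5]]'

```text
time_s: 9.23
tool_pos: [0.5016, -0.1685, 0.1573]
tool_rot: [0.003, 0.771, 0.636, 0.002]
ft_force: [2.4, -0.5, -0.2]
grip_width: 0.0425
grasp_force: 0.0
```

Request:
carry_out --plan '[[[-0.16,-0.1,0],[0,0,0],0.5],[[-0.16,-0.1,0],[0,0,0],0.5],[[-0.16,-0.1,0],[0,0,0],0.5]]'

```text
time_s: 9.48
tool_pos: [0.4314, -0.2404, 0.1524]
tool_rot: [0.0, 0.774, 0.633, -0.001]
ft_force: [0.1, 0.7, 0.7]
grip_width: 0.043
grasp_force: 0.0
```

```bash
python3 go.py
python3 - <<'E'
from fit import *
t=bot.camera("top");s=bot.camera("side")
cv2.imwrite("pics/top2.png",t[:,:,::-1]);cv2.imwrite("pics/side2.png",s[:,:,::-1])
g=np.array([.514+.182*.004,-.0939+.983*.004,-1.76])
out=[]
for c,im,b in(("top",t,(190,180,330,290)),("side",s,(220,150,340,290))):
    im=cv2.resize(im,None,fx=S,fy=S)[:,:,::-1].copy()
    for q in viewer_parts([.537,.045,-1.755,.151])[5:7]+chock_parts(g):
        cv2.polylines(im,[cv2.convexHull((proj(c,q)*S+S/2).astype(np.float32)).round().astype(np.int32)],True,(0,0,255),1)
    o=im[b[1]*S:b[3]*S,b[0]*S:b[2]*S]; out.append(cv2.resize(o,(int(430*o.shape[1]/o.shape[0]),430)))
o=np.hstack(out); cv2.imwrite("pics/rel.png",cv2.resize(o,(800,int(800*o.shape[0]/o.shape[1]))))
E
```

```text
t 9.48 pos [ 0.4314 -0.2404  0.1524] yaw_y -11.46 tilt 0.08 q1 -0.51 q6 1.26 F [0.07 0.66 0.69] M [-0.006  0.017 -0.011] grip 0.0430 0.0
viewer frame: tcp [299.89 -51.54] F [-0.66 -0.05]
```

View pics/rel.png

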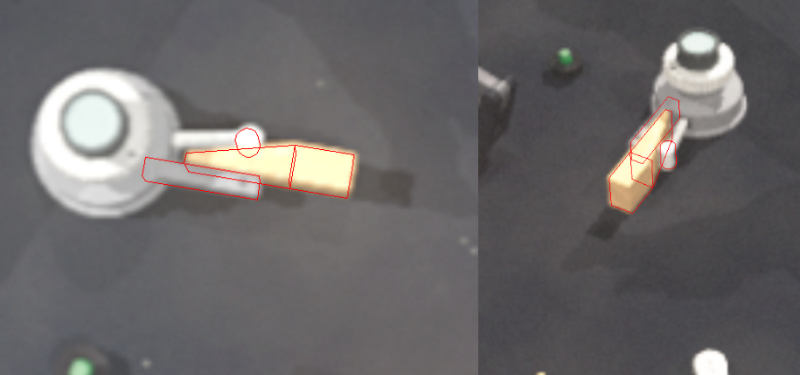

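The chock sits between horn and pad, as seen at (185–355,145–195) in the top half. Its tip is well past the pad, and the pad circle is where it began. Now to refine the ring axis.

```bash
python3 - <<'E'
from fit import *
t=cv2.imread("pics/top0.png")[:,:,::-1]; s=cv2.imread("pics/side0.png")[:,:,::-1]
for th in(115,130,145):
    m=dict(top=up(fillbig(grey(t,(190,190,272,250),th)))); print(th,[np.round(v,4) for v in fit([.537,.045,-1.755,.151],viewer_parts,m,[.004,.004,.05,.03])])
E
python3 go.py .536 .0445 .155 50
```

```text
115 [array([ 0.5385,  0.0443, -1.7545,  0.1584]), np.float64(0.0591)]
130 [array([ 0.5385,  0.0445, -1.7551,  0.1589]), np.float64(0.0511)]
145 [array([ 0.5384,  0.0444, -1.7601,  0.1701]), np.float64(0.0715)]
t 9.58 pos [ 0.4331 -0.239   0.1523] yaw_y -11.47 tilt 0.02 q1 -0.50 q6 1.27 F [ 0.52  0.76 -0.65] M [ 0.008 -0.02  -0.   ] grip 0.0433 0.0
shift [0.5965, 0.089, -0.0054] turn [0.0004, -0.0, -1.366]
viewer frame: tcp [298.2  -50.15] F [-0.84  0.37]
```

Request:
carry_out --plan '[[[0.3,0.045,-0.01],[0,0,-0.75],1],[[0.596,0.089,-0.01],[0,0,-0.75],1],[[0.596,0.089,-0.01],[0,0,-0.75],1],[[0.596,0.089,-0.01],[0,0,-0.75],1],[[0.596,0.089,-0.01],[0,0,-0.75],1]]'

```text
time_s: 10.0
tool_pos: [0.5056, -0.0384, 0.1559]
tool_rot: [0.0, 0.553, 0.833, 0.0]
ft_force: [1.0, -0.9, -0.2]
grip_width: 0.0854
grasp_force: 0.0
```

```bash
python3 go.py .5362 .0438 .15 50
```

```text
t 10.00 pos [ 0.5056 -0.0384  0.1559] yaw_y 22.89 tilt 0.05 q1 -0.08 q6 1.09 F [ 0.95 -0.95 -0.17] M [-0.04  -0.085 -0.028] grip 0.0854 0.0
shift [0.1277, 0.1204, 0.0119] turn [0.0012, -0.0002, -0.6023]
viewer frame: tcp [ 87.77 -15.59] F [0.76 1.11]
```

Request:
carry_out --plan '[[[0.128,0.12,0.01],[0,0,-0.6],1],[[0.128,0.12,0.01],[0,0,-0.6],1],[[0.128,0.12,0.01],[0,0,-0.6],1],[[0.128,0.12,0.01],[0,0,-0.6],1],[[0.128,0.12,0.01],[0,0,-0.6],1]]'

```text
time_s: 10.42
tool_pos: [0.536, 0.0432, 0.1503]
tool_rot: [-0.0, 0.343, 0.939, 0.0]
ft_force: [-0.5, 0.2, 0.1]
grip_width: 0.0852
grasp_force: 0.0
```

Request:
carry_out --plan '[[[0,0,0],[0,0,0],1],[[0,0,0],[0,0,0],1]]'

```text
time_s: 10.58
tool_pos: [0.5358, 0.041, 0.1507]
tool_rot: [-0.0, 0.347, 0.938, 0.0]
ft_force: [0.2, -0.6, 0.4]
grip_width: 0.0853
grasp_force: 0.0
```

```bash
python3 go.py .5362 .0438 .032 50
```

```text
t 10.58 pos [0.5358 0.041  0.1507] yaw_y 49.38 tilt 0.02 q1 0.08 q6 0.79 F [ 0.21 -0.6   0.44] M [-0.011  0.003 -0.015] grip 0.0853 0.0
shift [0.003, 0.0048, 0.2374] turn [0.0002, -0.0003, -0.0137]
viewer frame: tcp [ 4.18 -0.48] F [0.55 0.32]
```

Request:
carry_out --plan '[[[0.003,0.005,0.08],[0,0,0],1],[[0.003,0.005,0.15],[0,0,0],1],[[0.003,0.005,0.2],[0,0,0],1],[[0.003,0.005,0.245],[0,0,0],1],[[0.003,0.005,0.245],[0,0,0],1]]'

```text
time_s: 11.0
tool_pos: [0.5329, 0.0427, 0.0239]
tool_rot: [-0.003, 0.347, 0.938, -0.001]
ft_force: [-1.5, -0.1, -0.5]
grip_width: 0.0854
grasp_force: 0.0
```

Request:
carry_out --plan '[[[0,0,0],[0,0,0],1],[[0,0,0],[0,0,0],1]]'

```text
time_s: 11.17
tool_pos: [0.5371, 0.0432, 0.0298]
tool_rot: [0.001, 0.347, 0.938, 0.0]
ft_force: [0.6, -0.9, 0.8]
grip_width: 0.0853
grasp_force: 0.0
```

```bash
python3 go.py .5362 .0438 .028 50
```

```text
t 11.17 pos [0.5371 0.0432 0.0298] yaw_y 49.42 tilt 0.10 q1 0.08 q6 0.79 F [ 0.63 -0.94  0.79] M [ 0.006 -0.079  0.027] grip 0.0853 0.0
shift [0.0022, -0.0002, 0.0035] turn [0.0016, 0.0014, -0.0129]
viewer frame: tcp [1.77 0.42] F [0.81 0.8 ]
```

Close on the ring.

Request:
carry_out --plan '[[[0,0,0],[0,0,0],0],[[0,0,0],[0,0,0],0],[[0,0,0],[0,0,0],0],[[0,0,0],[0,0,0],0],[[0,0,0],[0,0,0],0]]'

```text
time_s: 11.58
tool_pos: [0.5368, 0.0423, 0.0309]
tool_rot: [0.002, 0.347, 0.938, -0.001]
ft_force: [-5.7, -4.9, 11.4]
grip_width: 0.0623
grasp_force: 63.0
```

Request:
carry_out --plan '[[[0,0,0],[0,0,0],0],[[0,0,0],[0,0,0],0]]'

```text
time_s: 11.75
tool_pos: [0.5368, 0.0423, 0.0309]
tool_rot: [0.002, 0.347, 0.938, -0.001]
ft_force: [-4.2, -4.2, 12.1]
grip_width: 0.0626
grasp_force: 63.0
```

```bash
python3 go.py .5362 .0438 .028 50
```

```text
t 11.75 pos [0.5368 0.0423 0.0309] yaw_y 49.44 tilt 0.20 q1 0.08 q6 0.79 F [-4.23 -4.2  12.06] M [-1.06   1.154 -0.044] grip 0.0626 63.0
shift [0.0028, 0.0015, 0.0058] turn [-0.0004, 0.0044, -0.0124]
viewer frame: tcp [2.68 0.27] F [ 4.9  -3.39]
```

Request:
carry_out --plan '[[[0,-0.003,-0.006],[0,0,0],0],[[0,-0.003,-0.006],[0,0,0.11],0],[[0,-0.003,-0.006],[0,0,0.22],0],[[0,-0.003,-0.006],[0,0,0.33],0],[[0,-0.003,-0.006],[0,0,0.33],0]]'

```text
time_s: 12.17
tool_pos: [0.5366, 0.0423, 0.0314]
tool_rot: [0.001, 0.466, 0.885, 0.001]
ft_force: [5.7, 0.5, -8.9]
grip_width: 0.0617
grasp_force: 75.5
```

Request:
carry_out --plan '[[[0,0,0],[0,0,0],0],[[0,0,0],[0,0,0],0]]'

```text
time_s: 12.33
tool_pos: [0.5366, 0.0423, 0.0314]
tool_rot: [0.001, 0.465, 0.886, 0.001]
ft_force: [5.4, 0.1, -9.0]
grip_width: 0.0622
grasp_force: 75.5
```

```bash
python3 go.py
```

```text
t 12.33 pos [0.5366 0.0423 0.0314] yaw_y 34.63 tilt 0.13 q1 0.08 q6 1.05 F [ 5.35  0.13 -9.02] M [-0.137 -0.849 -0.129] grip 0.0622 75.5
viewer frame: tcp [2.7  0.06] F [-1.11  5.24]
```

Request:
carry_out --plan '[[[-0.0008,0.0011,0.0026],[0,0,0.04],0],[[-0.0008,0.0011,0.0026],[0,0,0.08],0],[[-0.0008,0.0011,0.0026],[0,0,0.12],0],[[-0.0008,0.0011,0.0026],[0,0,0.16],0],[[-0.0008,0.0011,0.0026],[0,0,0.2],0]]'

```text
time_s: 12.75
tool_pos: [0.5367, 0.0423, 0.0312]
tool_rot: [0.001, 0.533, 0.846, 0.001]
ft_force: [1.2, -0.2, 1.6]
grip_width: 0.0619
grasp_force: 76.4
```

```bash
python3 go.py
```

```text
t 12.75 pos [0.5367 0.0423 0.0312] yaw_y 25.57 tilt 0.11 q1 0.08 q6 1.20 F [ 1.24 -0.21  1.57] M [-0.106  0.305  0.11 ] grip 0.0619 76.4
viewer frame: tcp [2.66 0.18] F [-0.02  1.25]
```

Request:
carry_out --plan '[[[0,0,0],[0,0,0.02],0],[[0,0,0],[0,0,0.04],0],[[0,0,0],[0,0,0.06],0]]'

```text
time_s: 13.0
tool_pos: [0.5367, 0.0424, 0.0311]
tool_rot: [0.001, 0.553, 0.833, 0.001]
ft_force: [-0.1, 0.9, 5.8]
grip_width: 0.0623
grasp_force: 76.8
```

```bash
python3 go.py
```

```text
t 13.00 pos [0.5367 0.0424 0.0311] yaw_y 22.91 tilt 0.11 q1 0.08 q6 1.25 F [-0.14  0.86  5.76] M [-0.092  0.397  0.125] grip 0.0623 76.8
viewer frame: tcp [2.64 0.19] F [-0.82 -0.3 ]
```

Request:
carry_out --plan '[[[0,0,0],[0,0,0.02],0],[[0,0,0],[0,0,0.04],0]]'

```text
time_s: 13.17
tool_pos: [0.5367, 0.0424, 0.0311]
tool_rot: [0.001, 0.566, 0.825, 0.001]
ft_force: [-0.6, 0.3, 6.6]
grip_width: 0.0621
grasp_force: 76.8
```

```bash
python3 go.py
```

```text
t 13.17 pos [0.5367 0.0424 0.0311] yaw_y 21.11 tilt 0.11 q1 0.08 q6 1.28 F [-0.55  0.26  6.63] M [-0.144  0.4    0.083] grip 0.0621 76.8
viewer frame: tcp [2.63 0.18] F [-0.16 -0.59]
```

Request:
carry_out --plan '[[[0,0,0],[0,0,0.02],0],[[0,0,0],[0,0,0.04],0]]'

```text
time_s: 13.33
tool_pos: [0.5367, 0.0424, 0.0311]
tool_rot: [0.001, 0.579, 0.816, 0.001]
ft_force: [-1.3, 1.2, 6.2]
grip_width: 0.0619
grasp_force: 76.8
```

```bash
python3 go.py
```

```text
t 13.33 pos [0.5367 0.0424 0.0311] yaw_y 19.31 tilt 0.11 q1 0.08 q6 1.31 F [-1.31  1.19  6.21] M [-0.104  0.422  0.145] grip 0.0619 76.8
viewer frame: tcp [2.62 0.19] F [-0.93 -1.5 ]
```

Request:
carry_out --plan '[[[0,0,0],[0,0,0],0],[[0,0,0],[0,0,0],0]]'

```text
time_s: 13.5
tool_pos: [0.5367, 0.0424, 0.0312]
tool_rot: [0.001, 0.578, 0.816, 0.001]
ft_force: [-0.7, 0.8, 6.4]
grip_width: 0.062
grasp_force: 76.9
```

```bash
python3 go.py|head -1|cut -c1-200
```

```text
t 13.50 pos [0.5367 0.0424 0.0312] yaw_y 19.32 tilt 0.12 q1 0.08 q6 1.31 F [-0.72  0.83  6.37] M [-0.103  0.439 -0.077] grip 0.0620 76.9
```

Request:
carry_out --plan '[[[0,0,0],[0,0,-0.002],0],[[0,0,0],[0,0,-0.002],0]]'

```text
time_s: 13.67
tool_pos: [0.5367, 0.0424, 0.0311]
tool_rot: [0.001, 0.578, 0.816, 0.001]
ft_force: [-0.0, -0.0, 5.6]
grip_width: 0.0616
grasp_force: 76.9
```

```bash
python3 go.py|head -1|cut -c1-200
```

```text
t 13.67 pos [0.5367 0.0424 0.0311] yaw_y 19.42 tilt 0.11 q1 0.08 q6 1.31 F [-0.05 -0.05  5.62] M [-0.059  0.428 -0.031] grip 0.0616 76.9
```

Request:
carry_out --plan '[[[0,0,0],[0,0,-0.002],0],[[0,0,0],[0,0,-0.002],0]]'

```text
time_s: 13.83
tool_pos: [0.5367, 0.0424, 0.0311]
tool_rot: [0.001, 0.577, 0.817, 0.001]
ft_force: [0.9, 0.4, 6.4]
grip_width: 0.0618
grasp_force: 76.9
```

```bash
python3 go.py|head -1|cut -c1-200
```

```text
t 13.83 pos [0.5367 0.0424 0.0311] yaw_y 19.51 tilt 0.11 q1 0.08 q6 1.31 F [0.89 0.44 6.41] M [-0.062  0.465 -0.101] grip 0.0618 76.9
```

Request:
carry_out --plan '[[[0,0,0],[0,0,0.004],0],[[0,0,0],[0,0,0.004],0]]'

```text
time_s: 14.0
tool_pos: [0.5367, 0.0424, 0.0311]
tool_rot: [0.001, 0.578, 0.816, 0.001]
ft_force: [-1.0, -0.4, 6.4]
grip_width: 0.0621
grasp_force: 76.9
```

```bash
python3 go.py|head -1|cut -c1-200
```

```text
t 14.00 pos [0.5367 0.0424 0.0311] yaw_y 19.34 tilt 0.11 q1 0.08 q6 1.31 F [-1.03 -0.44  6.38] M [-0.08   0.452  0.018] grip 0.0621 76.9
```

Request:
carry_out --plan '[[[0,0,0],[0,0,0.02],0],[[0,0,0],[0,0,0.04],0],[[0,0,0],[0,0,0.06],0]]'

```text
time_s: 14.25
tool_pos: [0.5367, 0.0424, 0.0312]
tool_rot: [0.001, 0.597, 0.802, 0.001]
ft_force: [-0.6, 0.5, 6.3]
grip_width: 0.0619
grasp_force: 76.8
```

```bash
python3 go.py|head -1|cut -c1-200
```

```text
t 14.25 pos [0.5367 0.0424 0.0312] yaw_y 16.62 tilt 0.11 q1 0.08 q6 1.36 F [-0.65  0.54  6.32] M [-0.101  0.465  0.333] grip 0.0619 76.8
```

Request:
carry_out --plan '[[[0,0,0],[0,0,0.02],0],[[0,0,0],[0,0,0.04],0]]'

```text
time_s: 14.42
tool_pos: [0.5367, 0.0424, 0.0311]
tool_rot: [0.001, 0.61, 0.792, 0.001]
ft_force: [-0.6, 0.6, 5.8]
grip_width: 0.0617
grasp_force: 76.8
```

```bash
python3 go.py|head -1|cut -c1-200
```

```text
t 14.42 pos [0.5367 0.0424 0.0311] yaw_y 14.83 tilt 0.11 q1 0.08 q6 1.39 F [-0.57  0.64  5.75] M [-0.1    0.377  0.25 ] grip 0.0617 76.8
```

Washer zone (0.25 N m). I'll go on in steps of about 1.8°.

Request:
carry_out --plan '[[[0,0,0],[0,0,0.02],0],[[0,0,0],[0,0,0.04],0]]'

```text
time_s: 14.58
tool_pos: [0.5367, 0.0424, 0.0312]
tool_rot: [0.001, 0.622, 0.783, 0.001]
ft_force: [-0.3, 0.6, 6.1]
grip_width: 0.0615
grasp_force: 76.8
```

```bash
python3 go.py|head -1|cut -c1-200
```

```text
t 14.58 pos [0.5367 0.0424 0.0312] yaw_y 13.02 tilt 0.12 q1 0.08 q6 1.42 F [-0.32  0.64  6.11] M [-0.08   0.44   0.247] grip 0.0615 76.8
```

Request:
carry_out --plan '[[[0,0,0],[0,0,0.02],0],[[0,0,0],[0,0,0.04],0]]'

```text
time_s: 14.75
tool_pos: [0.5367, 0.0424, 0.0312]
tool_rot: [0.001, 0.635, 0.773, 0.001]
ft_force: [-0.2, 0.7, 5.4]
grip_width: 0.0616
grasp_force: 76.8
```

```bash
python3 go.py|head -1|cut -c1-200
```

```text
t 14.75 pos [0.5367 0.0424 0.0312] yaw_y 11.23 tilt 0.12 q1 0.08 q6 1.45 F [-0.17  0.65  5.39] M [-0.101  0.384  0.277] grip 0.0616 76.8
```

Request:
carry_out --plan '[[[0,0,0],[0,0,0.02],0],[[0,0,0],[0,0,0.04],0]]'

```text
time_s: 14.92
tool_pos: [0.5367, 0.0424, 0.0311]
tool_rot: [0.001, 0.647, 0.763, 0.001]
ft_force: [-0.6, 0.1, 5.4]
grip_width: 0.0619
grasp_force: 76.8
```

```bash
python3 go.py|head -1|cut -c1-200
```

```text
t 14.92 pos [0.5367 0.0424 0.0311] yaw_y 9.43 tilt 0.11 q1 0.08 q6 1.49 F [-0.62  0.07  5.4 ] M [-0.009  0.426  0.277] grip 0.0619 76.8
```

Request:
carry_out --plan '[[[0,0,0],[0,0,0.02],0],[[0,0,0],[0,0,0.04],0]]'

```text
time_s: 15.08
tool_pos: [0.5367, 0.0424, 0.0311]
tool_rot: [0.001, 0.658, 0.753, 0.001]
ft_force: [-0.5, 0.1, 6.2]
grip_width: 0.0619
grasp_force: 76.7
```

```bash
python3 go.py|head -1|cut -c1-200
```

```text
t 15.08 pos [0.5367 0.0424 0.0311] yaw_y 7.66 tilt 0.11 q1 0.08 q6 1.52 F [-0.53  0.14  6.18] M [-0.035  0.391  0.669] grip 0.0619 76.7
```

Request:
carry_out --plan '[[[0,0,0],[0,0,0.01],0],[[0,0,0],[0,0,0.01],0],[[0,0,0],[0,0,0.01],0]]'

```text
time_s: 15.33
tool_pos: [0.5368, 0.0424, 0.0311]
tool_rot: [0.001, 0.661, 0.751, 0.001]
ft_force: [-0.4, -0.1, 5.2]
grip_width: 0.0624
grasp_force: 76.7
```

```bash
python3 go.py|head -1|cut -c1-200
```

```text
t 15.33 pos [0.5368 0.0424 0.0311] yaw_y 7.28 tilt 0.12 q1 0.08 q6 1.52 F [-0.41 -0.09  5.23] M [-0.029  0.426  0.632] grip 0.0624 76.7
```

Request:
carry_out --plan '[[[0,0,0],[0,0,0.015],0],[[0,0,0],[0,0,0.015],0],[[0,0,0],[0,0,0.015],0]]'

```text
time_s: 15.58
tool_pos: [0.5368, 0.0424, 0.0311]
tool_rot: [0.001, 0.665, 0.747, 0.001]
ft_force: [-0.5, -0.2, 5.9]
grip_width: 0.0619
grasp_force: 76.7
```

```bash
python3 go.py|head -1|cut -c1-200
```

```text
t 15.58 pos [0.5368 0.0424 0.0311] yaw_y 6.63 tilt 0.12 q1 0.08 q6 1.53 F [-0.52 -0.2   5.92] M [-0.113  0.406  0.933] grip 0.0619 76.7
```

Request:
carry_out --plan '[[[0,0,0],[0,0,0.01],0],[[0,0,0],[0,0,0.018],0],[[0,0,0],[0,0,0.018],0]]'

```text
time_s: 15.83
tool_pos: [0.5368, 0.0424, 0.0311]
tool_rot: [0.001, 0.67, 0.742, 0.001]
ft_force: [0.1, -0.5, 5.9]
grip_width: 0.0618
grasp_force: 76.6
```

```bash
python3 go.py|head -1|cut -c1-200
```

```text
t 15.83 pos [0.5368 0.0424 0.0311] yaw_y 5.86 tilt 0.12 q1 0.08 q6 1.55 F [ 0.11 -0.52  5.92] M [-0.155  0.391  1.303] grip 0.0618 76.6
```

Request:
carry_out --plan '[[[0,0,0],[0,0,0.005],0],[[0,0,0],[0,0,0.011],0],[[0,0,0],[0,0,0.011],0],[[0,0,0],[0,0,0.011],0]]'

```text
time_s: 16.17
tool_pos: [0.5368, 0.0424, 0.0312]
tool_rot: [0.001, 0.673, 0.74, 0.001]
ft_force: [0.0, -0.8, 5.7]
grip_width: 0.0616
grasp_force: 76.6
```

```bash
python3 go.py|head -1|cut -c1-200
```

```text
t 16.17 pos [0.5368 0.0424 0.0312] yaw_y 5.40 tilt 0.12 q1 0.08 q6 1.56 F [ 0.04 -0.82  5.71] M [-0.182  0.367  1.443] grip 0.0616 76.6
```

1.44 N m, firm and within range. Now I'll release, lift clear and look.

Request:
carry_out --plan '[[[0,0,0],[0,0,0.002],0],[[0,0,0],[0,0,0.002],1],[[0,0,0],[0,0,0.002],1],[[0,0,0],[0,0,0.002],1],[[0,0,0],[0,0,0.002],1]]'

```text
time_s: 16.58
tool_pos: [0.5357, 0.0422, 0.0298]
tool_rot: [-0.0, 0.675, 0.738, -0.0]
ft_force: [0.5, 0.1, 0.0]
grip_width: 0.0854
grasp_force: 0.0
```

Request:
carry_out --plan '[[[0,0,-0.05],[0,0,0],1],[[0,0,-0.12],[0,0,0],1],[[0,0,-0.2],[0,0,0],1],[[0,0,-0.28],[0,0,0],1],[[0,0,-0.32],[0,0,0],1]]'

```text
time_s: 17.0
tool_pos: [0.5371, 0.0423, 0.1949]
tool_rot: [0.002, 0.675, 0.738, 0.002]
ft_force: [0.6, 0.0, -0.0]
grip_width: 0.0853
grasp_force: 0.0
```

Request:
carry_out --plan '[[[-0.3,-0.15,0],[0,0,0],1],[[-0.3,-0.15,0],[0,0,0],1],[[-0.3,-0.15,0],[0,0,0],1],[[-0.3,-0.15,0],[0,0,0],1],[[-0.3,-0.15,0],[0,0,0],1]]'

```text
time_s: 17.42
tool_pos: [0.4721, -0.1189, 0.1902]
tool_rot: [0.0, 0.677, 0.736, -0.001]
ft_force: [0.7, 0.4, 0.1]
grip_width: 0.0853
grasp_force: 0.0
```

Request:
carry_out --plan '[[[-0.2,-0.3,0],[0,0,0],1],[[-0.2,-0.3,0],[0,0,0],1],[[-0.2,-0.3,0],[0,0,0],1],[[-0.2,-0.3,0],[0,0,0],1],[[-0.2,-0.3,0],[0,0,0],1]]'

```text
time_s: 17.83
tool_pos: [0.3308, -0.2285, 0.19]
tool_rot: [-0.0, 0.676, 0.737, -0.001]
ft_force: [-0.5, 0.1, -0.4]
grip_width: 0.0857
grasp_force: 0.0
```

```bash
python3 go.py
python3 - <<'E'
from fit import *
t=bot.camera("top");s=bot.camera("side")
out=[]
for c,im,b in(("top",t,(160,140,440,320)),("side",s,(220,150,340,290))):
    im=cv2.resize(im,None,fx=S,fy=S)[:,:,::-1].copy()
    o=im[b[1]*S:b[3]*S,b[0]*S:b[2]*S]; out.append(cv2.resize(o,(int(400*o.shape[1]/o.shape[0]),400)))
o=np.hstack(out); cv2.imwrite("pics/end.png",cv2.resize(o,(800,int(800*o.shape[0]/o.shape[1]))))
for th in(130,):
    for c,im0,im in(("top",cv2.imread("pics/top2.png")[:,:,::-1],t),("side",cv2.imread("pics/side2.png")[:,:,::-1],s)):
        b=(225,195,320,250) if c=="top" else (245,170,300,235)
        d=cv2.phaseCorrelate(*[np.float64(i[b[1]:b[3],b[0]:b[2]].mean(2)) for i in(im0,im)]); print(c,"shift px",d)
E
```

```text
t 17.83 pos [ 0.3308 -0.2285  0.19  ] yaw_y 4.93 tilt 0.08 q1 -0.60 q6 0.88 F [-0.53  0.06 -0.36] M [0.065 0.011 0.002] grip 0.0857 0.0
viewer frame: tcp [ 306.61 -152.67] F [ 0.04 -0.53]
top shift px ((0.039725233353593126, 0.04800785250905193), 0.9576370087583338)
side shift px ((-0.049539387870211726, 0.08239658435111608), 0.9936001025347985)
```

View pics/end.png

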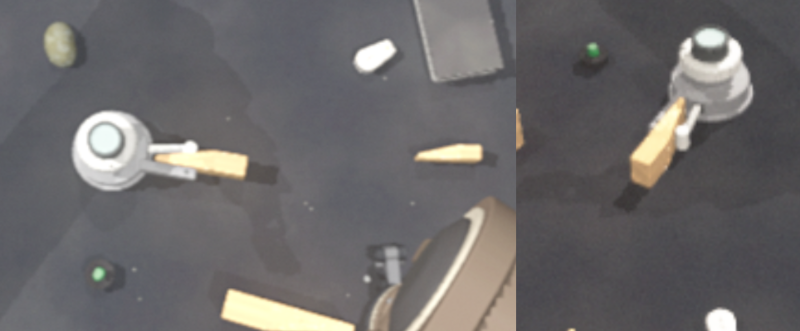

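The chock is still in place between horn and pad at (155–248,150–178), with a shift under 0.1 px since it was set down. The bystanders in view look undisturbed, and the robot is clear.

```bash
python3 -c "
from rig import bot
print(bot.close_job())"
```

```text
the job is handed in; nothing more can be done
None
```

The job is handed in, verdict not shown: the chock is snug between horn and focus arm, the lock ring is tightened to about 1.44 N m, and the chock and focus arm shifted less than 0.1 px in the pictures during tightening.

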